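# Line up a guard hinge for its pin

### The arm

A 6-joint arm with a two-finger parallel gripper is mounted at the origin on the work surface. World frame = base frame: x ahead of the robot, y to its left, z up, the work surface at z = 0. Lengths are in m, angles in rad, forces in N, time in s.
With the tool pointing down it reaches from about 0.25 to 0.775 m from the base axis. Payload 4 kg.
Tool frame: the origin (TCP) lies on the centre line of the jaws, within the pads' length; the fingertips stand 19 mm ahead of it and the grasp point (between the pads) is the TCP; x points along the fingers, z is the direction in which the jaws open and shut, and the axes are right-handed (so a half turn about x gives the same grasp; the last joint's range is limited). The gripper opens to 94 mm and grips with 3 to 60 N. Pads are 16 mm wide; open, the fingers measure 119 mm over their backs; the gripper's body (75 mm by 177 mm) begins 78 mm behind the grasp point.
Start: joints at [1.219, 0.087, 1.371, -0, 1.684, -0.103], TCP at [0.135, 0.533, 0.225] pointing down, gripper open.
Joint ranges: [-3.1, 3.1], [-0.76, 2.03], [0.27, 2.55], [-1.08, 4.22], [0.17, 2.65], [-2.57, 2.57]. Speed limits (rad/s): [2.79, 2.79, 3.14, 3.14, 3.14, 3.14].

### API

Orientations are given as [roll, pitch, yaw] about the fixed x, y, z axes, in that order (R = Rz(yaw) Ry(pitch) Rx(roll)).
In Python, from bench import robot, snapshot, camera_params gives the robot as it stands.
- The arm moves only by the tool step_arm, never from a script. Its argument "motion" is text: rows parted by semicolons, each of 7 numbers parted by spaces: the opening in per cent of the stroke, from 0 (shut) to 100 (fully open), then the shift along the tool's x, y, z in cm, then the turn, a rotation vector about the tool's x, y, z in rad. A call has 1 to 20 rows; each row shifts and turns the commanded pose from where the row before left it, along the tool's axes as they then stand; what a row does not reach is not made up. A row lasts 1/12 s, in which the tool goes at most 41.7 mm and 7.16 degrees, less where a joint would pass 70% of its speed; a pose out of reach is approached as far as the arm can. A call with a gripper value outside its range is refused whole. The fingers move at their own pace and stop on an object; the grip force is fixed at half the most. Time passes only in rows, so rows that do not move let the fingers close. It gives the time, the measured TCP pose, the force and the opening at its end, in the units of the state.
- robot.get_obs(): the state, without advancing time (a new reading comes with each control period).
- snapshot(name): name is "scene" or "side" or "wrist"; returns the picture (480x640x3 uint8, red, green, blue); there is no depth.
- camera_params(name): a dict with "fx", "fy", "cx", "cy" (pixels), "R" (3x3) and "t" (3): a world point X has camera coordinates R X + t. Camera axes: x right, y down, z forward; pixel columns grow to the right and rows downward; lengths in m; the calibration is good to about 2 mm. A picture is of the moment at which its call begins: read the wrist's pose just before it. camera_params takes no time and is no camera call; for the wrist camera it gives the pose at the moment of the call.
- robot.close_job(): hands the job in, once; it reports no verdict.
The state is a dict: "time": time; "joint_positions": joint angles; "qvel": joint speeds; "joint_torque": joint torques, N m; "tool_pos": TCP position; "ee_rot": TCP orientation; "wrist_force": force on the tool from outside, world axes, zero at the start; "wrist_torque": the same for the moment, N m; "width": finger opening in m.
Only numpy, scipy, OpenCV 4.12 (cv2) and the standard library are available. Lean on these libraries where they do the work, as an engineer would, in place of code of your own. Each camera call takes 0.05 s, during which the arm holds its last target.

### The job

Take the orange scraper block and wipe all four copper chips off the smooth grey base plate into the blue chip tray along its side, keeping fingers and hinge leaf off the chips, then stand the scraper back on the bench and let go of it. Then take the brass hinge leaf by its fin, lay it flat on the plate and slide its knuckle between the two steel knuckles until it stops with the holes in line, ready for the pin. Finish while still gripping the leaf and pressing it firmly against the stop (do not let go), and leave everything else on the bench where it is.

Things in the scene. Friction and masses are not known exactly. Their poses are not given: they have to be found in the camera images.
- base: Grey base plate fixed to the bench, 160 (x) x 150 (y) x 30 mm high, somewhat turned. Origin at the centre of its underside on the bench. Base +x points away from the robot, toward the green jamb block. The blue chip tray is fixed along its -y side: inside it spans y -75 to -144 mm and x -77 to +77 mm, floor 3 mm above the bench, rim 16 mm.
- seat (a point): Centre of the clear part of the plate's top face, where the chips lie and the leaf goes: base x = -30, y = 0, z = 30 mm. The clear part runs from base x = -80 to the steel knuckles at x = +17 mm, and across the whole plate, y = -75 to +75 mm, with no rim; it is smooth and oiled, with low friction (about 0.15). Axes as the base.
- jamb: Fixed steel hinge leaf and green jamb block on the plate; origin under its hinge axis on the plate's top, axes as the base. Two steel knuckles, 16 mm outer diameter, 9 mm holes, lie along y from 13.5 to 40 mm either side of the middle: a 27 mm gap, inner ends tapered (2 mm in radius over 3.5 mm). The steel and green block behind is up to 26 mm high, 90 mm wide, 14 to 52 mm beyond the axis (+x).
- jamb_bore (a point): Point on the hinge axis midway between the two fixed steel knuckles: base x = +25, y = 0, z = 38 mm (8 mm above the plate). Axes as the base; hinge axis is y. A rigid steel stop face stands 8 mm beyond this point (+x): the leaf's knuckle touches it just as the holes line up.
- leaf_grip (a point): Centre (half-way up) of the brass hinge leaf's upright fin, 32 mm above the leaf's underside, over the middle of its flat. The flat is 60 x 60 x 6 mm; the fin runs along the leaf's x, 44 mm long, 10 mm thick (y), from the flat to 52 mm above the underside. Leaf +x points to its knuckle, z up. Whole leaf about 0.3 kg. It starts lying flat on the bench.
- leaf_bore (a point): Centre of the brass leaf's single knuckle: 42 mm in leaf +x from the fin's centre and 8 mm above the underside. The knuckle is a tube along leaf y, 24 mm long, 16 mm outer diameter, 9 mm hole, with tapered ends; it fits the 27 mm gap with 1.5 mm to spare each side. Leaf axes.
- scraper_grip (a point): Middle of the orange scraper block with black rubber foot, 38 mm above its underside: 80 mm long (x), 62 mm high; the foot is 34 mm thick (y) and 12 mm high, the orange grip above it 30 mm thick (y) and 74 mm long. About 0.2 kg. It stands on its foot on the bench, z up.
- chip0_mid (a point): Middle (4 mm up) of a loose copper-coloured chip, 16 x 10 x 8 mm, lying on the base plate at the start
- chip1_mid (a point): Middle (4 mm up) of a loose copper-coloured chip, 16 x 10 x 8 mm, lying on the base plate at the start
- chip2_mid (a point): Middle (4 mm up) of a loose copper-coloured chip, 16 x 10 x 8 mm, lying on the base plate at the start
- chip3_mid (a point): Middle (4 mm up) of a loose copper-coloured chip, 16 x 10 x 8 mm, lying on the base plate at the start
- pulley: Bystander: silver belt pulley, 90 mm across, 36 mm high, lying flat. Origin on the underside
- wrench: Bystander: steel open-end wrench lying flat. Origin on the underside
- screwdriver: Bystander: green-handled screwdriver lying flat. Origin on the underside
- jar: Bystander: amber jar, 60 mm across, 70 mm high. Origin on the underside
- offcut: Bystander: wooden offcut 120 x 50 x 40 mm. Origin on the underside
- pin: Bystander: steel hinge pin, 6 mm thick, about 90 mm long, lying in the blue parts tray; a workmate will use it later. Origin on the underside
- parts_tray: Bystander: blue plastic parts tray, 70 x 130 x 22 mm, fixed, with the hinge pin in it. Origin at the centre of its underside
Things that resemble listed ones, but are neither listed nor needed, are in the scene too. Of the things that look like the part that bears leaf_grip, the middle-sized one is meant.

How it is judged:
On the way, in this order (a step that is already met when the one before it is completed fails the run):
1. all four chips lie in the chip tray while the scraper is held in the fingers (z of each of chip0_mid, chip1_mid, chip2_mid, chip3_mid in the frame of base below 0.026 m and y of chip0_mid in the frame of base between -0.145 and -0.075 m and x of chip0_mid in the frame of base between -0.08 and 0.08 m and y of chip1_mid in the frame of base between -0.145 and -0.075 m and x of chip1_mid in the frame of base between -0.08 and 0.08 m and y of chip2_mid in the frame of base between -0.145 and -0.075 m and x of chip2_mid in the frame of base between -0.08 and 0.08 m and y of chip3_mid in the frame of base between -0.145 and -0.075 m and x of chip3_mid in the frame of base between -0.08 and 0.08 m and contact force between the fingers and scraper above 2 N), for 0.2 s.
2. the scraper stands on the bench, let go (height (world z) of scraper_grip below 0.044 m and angle between scraper_grip's own z axis and vertical below 0.1 rad and contact force between the fingers and scraper below 0.5 N and contact force between scraper and base below 0.2 N and linear speed of scraper below 0.02 m/s), for 0.2 s.
At the end, for the whole second after the job is handed in: Leaf knuckle hole within 2.5 mm of the fixed axis midpoint, parallel within 0.08 rad, flat within 0.06 rad, still; fingers grip the leaf (over 8 N) and press it on the fixed hinge (over 1.5 N); scraper upright on the bench, let go, clear of the base; all chips in the tray (distance between leaf_bore and jamb_bore below 0.0025 m and angle between the y axis of leaf_bore and the y axis of jamb_bore, either way round below 0.08 rad and angle between the z axis of leaf_bore and the z axis of jamb_bore, either way round below 0.06 rad and contact force between leaf and jamb above 1.5 N and contact force between the fingers and leaf above 8 N and linear speed of leaf below 0.01 m/s and height (world z) of scraper_grip below 0.044 m and angle between scraper_grip's own z axis and vertical below 0.1 rad and contact force between the fingers and scraper below 0.5 N and contact force between scraper and base below 0.2 N and z of each of chip0_mid, chip1_mid, chip2_mid, chip3_mid in the frame of base below 0.026 m and y of chip0_mid in the frame of base between -0.145 and -0.075 m and x of chip0_mid in the frame of base between -0.08 and 0.08 m and y of chip1_mid in the frame of base between -0.145 and -0.075 m and x of chip1_mid in the frame of base between -0.08 and 0.08 m and y of chip2_mid in the frame of base between -0.145 and -0.075 m and x of chip2_mid in the frame of base between -0.08 and 0.08 m and y of chip3_mid in the frame of base between -0.145 and -0.075 m and x of chip3_mid in the frame of base between -0.08 and 0.08 m); the arm keeps its last pose, push and grip.
It fails at once if fingers or the leaf push a chip (contact force between any of the fingers, leaf and chip0 above 1 N or contact force between any of the fingers, leaf and chip1 above 1 N or contact force between any of the fingers, leaf and chip2 above 1 N or contact force between any of the fingers, leaf and chip3 above 1 N).
It fails at once if a bystander is moved by more than 30 mm (distance of any of pulley, wrench, screwdriver, jar, offcut, pin from where it was at the start of the episode above 0.03 m).
It also fails if it takes over 72 s, if anything falls off the work surface, if the arm or the gripper's body presses on something with over 40 N, if the wrist force passes 120 N, or if a joint passes its speed limit or range.

## Working session

There is one attempt and no reset: what is moved stays moved. The work goes in short steps, Python scripts to look and compute and a tool call to move; the robot and the scene stay as the last step left them, time stands still between calls to the robot, and variables do not carry over. Pictures are saved under pics/ and viewed, and the job is handed in when it is done.

Besides the shell and the picture viewer there is one more tool, called after "Call:" by a JSON object that holds its "method" and its "body", one argument or row to a line. step_arm: Moves the arm, as the interface text tells. Its arguments: {"type":"object","properties":{"motion":{"type":"string"}},"required":["motion"]}

```bash
ls; mkdir -p pics; python3 - <<'E'
from bench import robot, snapshot, camera_params
import cv2
o=robot.get_obs(); print(o)
for n in ["scene","side","wrist"]:
    p=camera_params(n); print(n,p)
    cv2.imwrite(f"pics/{n}0.png",snapshot(n)[:,:,::-1])
E
```

```text
pics
{'time': 0.0, 'joint_positions': array([ 1.21892162e+00,  8.79561098e-02,  1.37222517e+00,  5.00110538e-06,
        1.68359507e+00, -1.03101832e-01]), 'qvel': array([ 0.00036315,  0.00119312,  0.00052605,  0.00063344,  0.00308678,
       -0.00023911]), 'joint_torque': array([-5.54856724e-04, -3.40197122e+01, -3.02421999e+01,  7.16762315e-02,
        3.32945713e-02, -1.51518111e-04]), 'tool_pos': array([0.13524935, 0.53259723, 0.22331828]), 'ee_rot': array([ 3.03621461,  1.56861263, -1.92494669]), 'wrist_force': array([-0.4572461 , -0.43008425,  0.84100488]), 'wrist_torque': array([ 0.04563802, -0.04731062, -0.02709944]), 'width': 0.09411024270088916}
scene {'fx': 537.0124568058461, 'fy': 537.0124568058461, 'cx': 315.0009629650935, 'cy': 241.2947497199513, 'R': array([[-0.07784752,  0.99696137,  0.00279187],
       [ 0.82689842,  0.06613206, -0.55844924],
       [-0.55693696, -0.0411653 , -0.82953399]]), 't': array([ 0.08833279, -0.44430992,  1.55589407])}
side {'fx': 567.4286952174199, 'fy': 567.4286952174199, 'cx': 313.56512901821594, 'cy': 236.63877622255077, 'R': array([[ 0.78075038, -0.62482106, -0.00524325],
       [-0.34055688, -0.41848031, -0.84195917],
       [ 0.52387962,  0.65914556, -0.53951577]]), 't': array([-0.49325339,  0.23079204,  1.17562886])}
wrist {'fx': 346.1649157964779, 'fy': 346.1649157964779, 'cx': 315.6876909247578, 'cy': 238.10386947021865, 'R': array([[ 0.24673365,  0.96908114, -0.0020636 ],
       [ 0.93001276, -0.23618699,  0.28158831],
       [ 0.27239453, -0.07139649, -0.9595331 ]]), 't': array([-0.54781517, -0.02853095,  0.39278106])}
```

View pics/scene0.png

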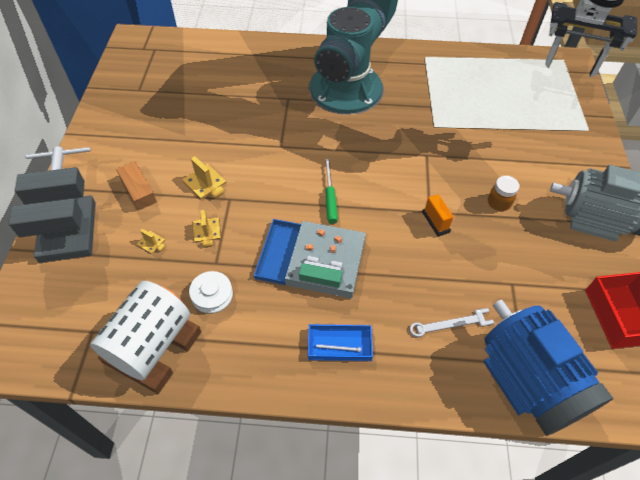

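View pics/side0.png

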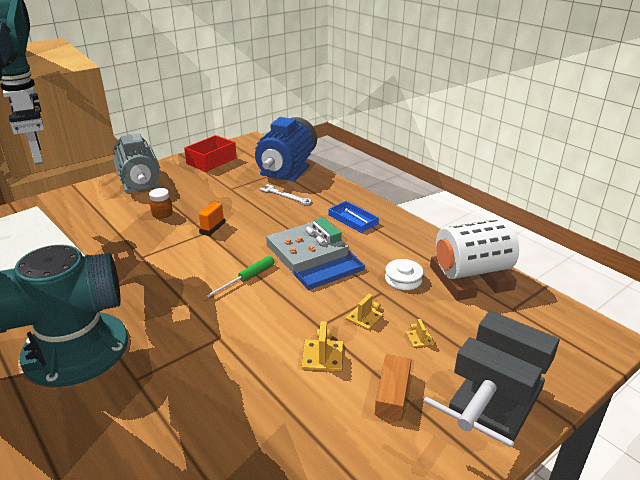

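View pics/wrist0.png

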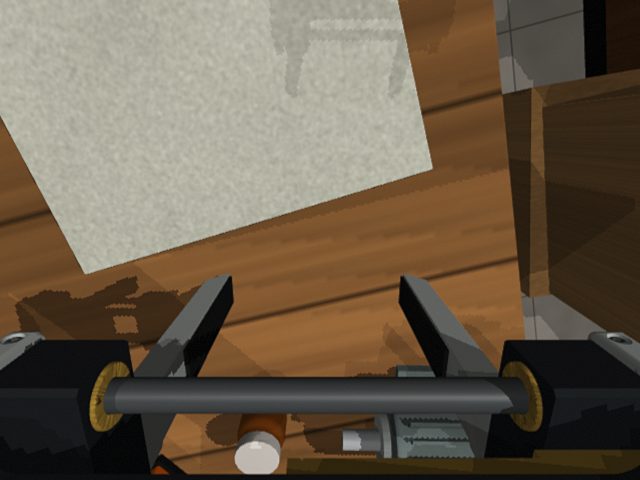

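The scene view shows the base at about (325,258), the scraper at (438,213) and the jar at (504,193). There are three brass leaves: large (205,178), middle (207,230) and small (151,240). I'll enlarge the areas I need.

```bash
python3 - <<'E'
import cv2,numpy as np
a=cv2.imread("pics/scene0.png");b=cv2.imread("pics/side0.png")
def crop(im,x,y,w,h,k,n):
    c=cv2.resize(im[y:y+h,x:x+w],None,fx=k,fy=k,interpolation=cv2.INTER_CUBIC)
    for i in range(0,w,20): cv2.putText(c,str(x+i),(i*k,10),0,.35,(255,255,255),1); cv2.line(c,(i*k,0),(i*k,4),(255,255,255),1)
    for i in range(0,h,20): cv2.putText(c,str(y+i),(0,i*k+4),0,.35,(255,255,255),1)
    cv2.imwrite(n,c)
crop(a,245,205,130,100,6,"pics/c_base.png")
crop(a,130,150,110,110,5,"pics/c_leaf.png")
crop(a,410,170,120,80,6,"pics/c_scr.png")
crop(b,255,205,130,95,6,"pics/d_base.png")
crop(b,295,285,150,90,5,"pics/d_leaf.png")
E
```

```text
(no output)
```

View pics/c_base.png

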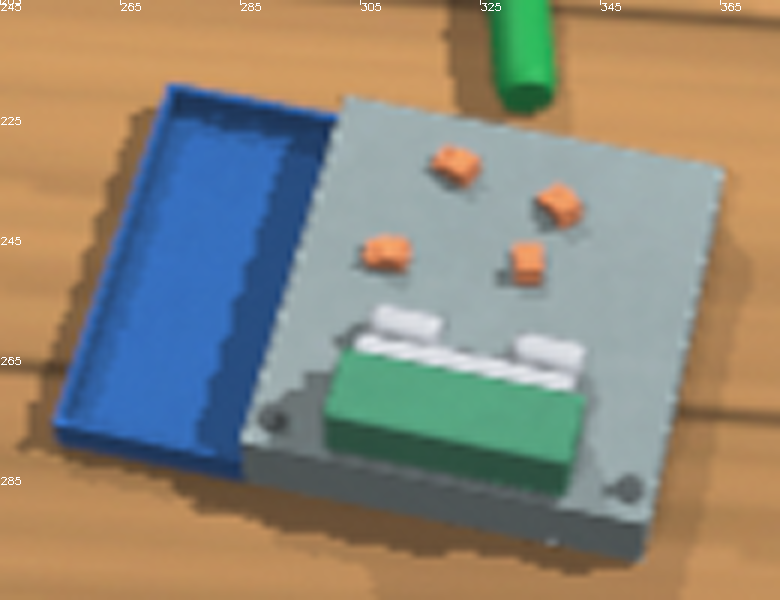

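View pics/c_leaf.png

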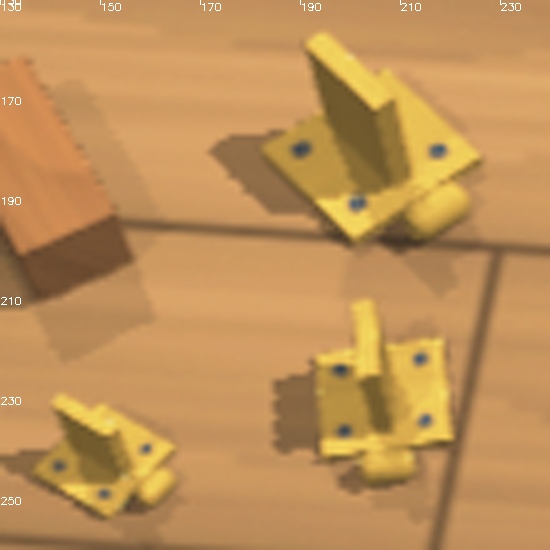

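View pics/c_scr.png

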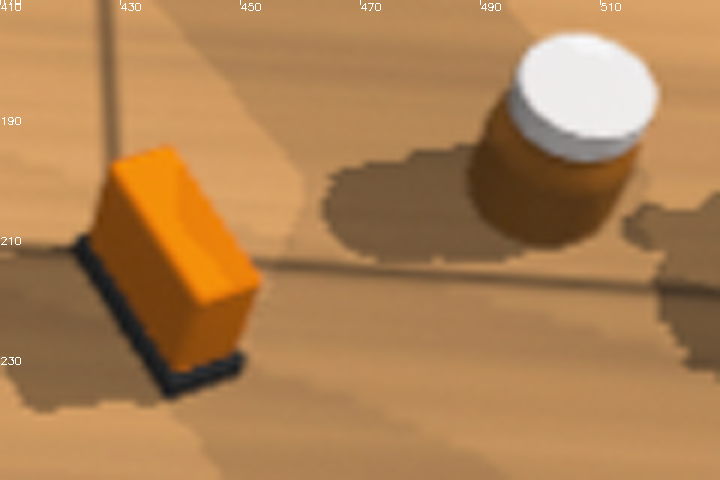

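View pics/d_base.png

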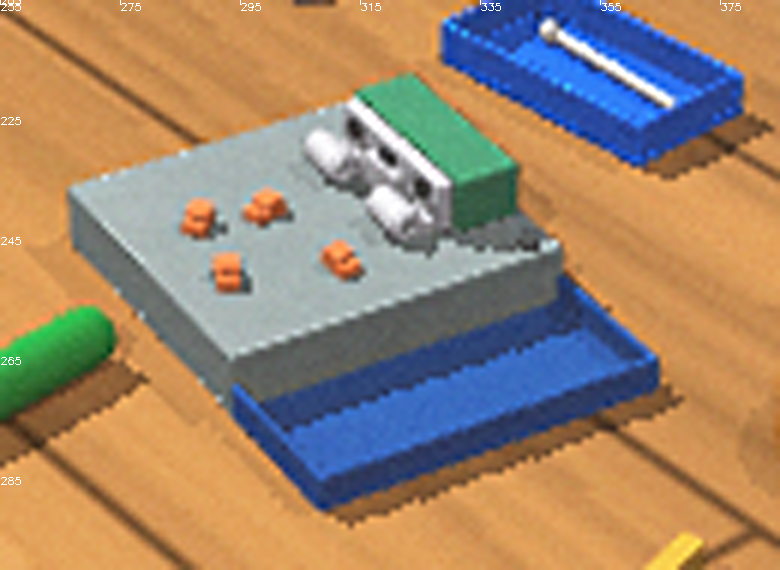

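View pics/d_leaf.png

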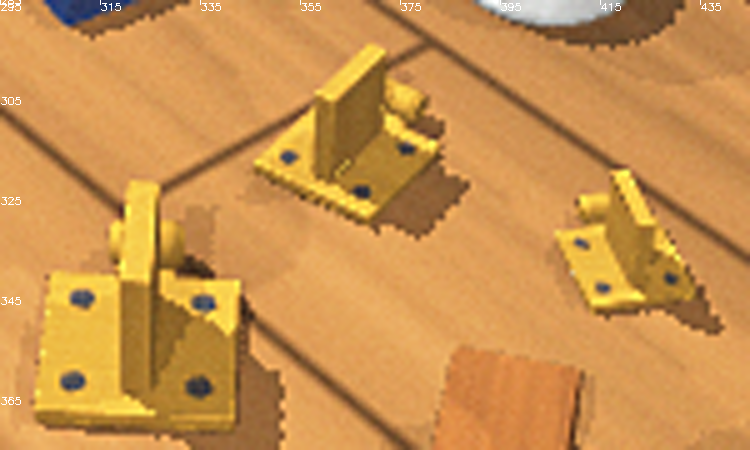

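```bash
cat > h.py <<'E'
import numpy as np, cv2
from bench import robot, snapshot, camera_params
def ray(p,uv,z):
    d=p["R"].T@np.array([(uv[0]-p["cx"])/p["fx"],(uv[1]-p["cy"])/p["fy"],1]); c=-p["R"].T@p["t"]
    return c+d*(z-c[2])/d[2]
def proj(p,X):
    q=p["R"]@np.asarray(X)+p["t"]; return np.array([p["fx"]*q[0]/q[2]+p["cx"],p["fy"]*q[1]/q[2]+p["cy"]])
def fit(mod,wor):
    m=np.array(mod)[:,:2];w=np.array(wor)[:,:2];mc=m.mean(0);wc=w.mean(0)
    a=m-mc;b=w-wc; th=np.arctan2((a[:,0]*b[:,1]-a[:,1]*b[:,0]).sum(),(a*b).sum())
    R=np.array([[np.cos(th),-np.sin(th)],[np.sin(th),np.cos(th)]])
    t=wc-R@mc; return th,t,np.round((w-(m@R.T+t))*1000,1)
E
python3 - <<'E'
from h import *
np.set_printoptions(precision=4,suppress=True)
S=camera_params("scene");D=camera_params("side")
cb=lambda x,y:(245+(x)/6-.4,205+y/6-.4)
db=lambda x,y:(255+(x)/6-.4,205+y/6-.4)
w=[ray(S,cb(*q),.03) for q in [(345,97),(722,165),(645,520),(243,442)]]
print(np.array(w)); print("base scene",fit([(-.08,-.075),(-.08,.075),(.08,.075),(.08,-.075)],w))
w2=[ray(D,db(*q),.03) for q in [(232,357),(70,190),(558,245)]]
print("base side",fit([(-.08,-.075),(-.08,.075),(.08,-.075)],w2))
cl=lambda x,y:(130+x/5-.4,150+y/5-.4)
dl=lambda x,y:(295+x/5-.4,285+y/5-.4)
# leaf fin top corners z .052
f=[ray(S,cl(*q),.052) for q in [(355,302),(375,300),(382,370),(357,375)]]
print("fin scene",np.array(f),np.mean(f,0)); 
f2=[ray(D,dl(*q),.052) for q in [(375,45),(387,52),(330,100),(315,93)]]
print("fin side",np.array(f2),np.mean(f2,0))
print("flat scene",[ray(S,cl(*q),.006)[:2] for q in [(316,360),(443,340),(454,440),(320,455)]])
print("flat side",[ray(D,dl(*q),.006)[:2] for q in [(255,163),(372,217),(437,150)]])
cs=lambda x,y:(410+x/6-.4,170+y/6-.4)
s=[ray(S,cs(*q),.062) for q in [(110,165),(172,147),(261,282),(202,304)]]
print("scr top",np.array(s),np.mean(s,0))
s=[ray(S,cs(*q),.012) for q in [(80,235),(168,385),(243,355)]]; print("foot top",np.array(s))
# masks chips
im=cv2.imread("pics/scene0.png");hsv=cv2.cvtColor(im,cv2.COLOR_BGR2HSV)
m=cv2.inRange(hsv,(5,120,150),(14,255,255)); m[:205]=0;m[310:]=0;m[:,:295]=0;m[:,365:]=0
n,l,st,c=cv2.connectedComponentsWithStats(m)
for i in range(1,n):
    if st[i,4]>5: print("chip",st[i],c[i],ray(S,c[i],.035)[:2])
E
```

```text
[[ 0.506  -0.0794  0.03  ]
 [ 0.5266  0.0676  0.03  ]
 [ 0.6833  0.0443  0.03  ]
 [ 0.6628 -0.1021  0.03  ]]
base scene (np.float64(-0.14267348045505795), array([ 0.5947, -0.0174]), array([[ 1.2,  0.9],
       [ 0.4, -0.6],
       [-1.2, -1.2],
       [-0.4,  0.9]]))
base side (np.float64(-0.1361388954434913), array([ 0.5945, -0.0171]), array([[ 0.7,  1.4],
       [ 0.9, -2.9],
       [-1.7,  1.5]]))
fin scene [[ 0.5101 -0.3142  0.052 ]
 [ 0.5082 -0.3052  0.052 ]
 [ 0.5474 -0.2944  0.052 ]
 [ 0.551  -0.3052  0.052 ]] [ 0.5292 -0.3048  0.052 ]
fin side [[ 0.5502 -0.2982  0.052 ]
 [ 0.5509 -0.305   0.052 ]
 [ 0.5095 -0.3135  0.052 ]
 [ 0.5077 -0.306   0.052 ]] [ 0.5296 -0.3057  0.052 ]
flat scene [array([ 0.5119, -0.3408]), array([ 0.4953, -0.2826]), array([ 0.5523, -0.2671]), array([ 0.5656, -0.3278])]
flat side [array([ 0.494 , -0.2845]), array([ 0.5097, -0.3424]), array([ 0.5621, -0.3285])]
scr top [[0.4378 0.2095 0.062 ]
 [0.4269 0.234  0.062 ]
 [0.4902 0.2643 0.062 ]
 [0.5024 0.2415 0.062 ]] [0.4643 0.2373 0.062 ]
foot top [[0.434  0.2065 0.012 ]
 [0.5051 0.2382 0.012 ]
 [0.4883 0.2682 0.012 ]]
chip [317 230   8   5  24] [320.8333 231.7917] [ 0.5373 -0.0334]
chip [335 236   6   7  26] [337.8462 238.6538] [0.5532 0.0065]
chip [306 245   7   4  27] [309.1111 246.5556] [ 0.5798 -0.0567]
chip [331 246   4   6  24] [332.5 248.5] [ 0.5808 -0.004 ]
```

```bash
cat >> h.py <<'E'
from scipy.spatial.transform import Rotation as Ro
BY=-0.141; BO=np.array([.5946,-.0172])
def b2w(x,y):
    c,s=np.cos(BY),np.sin(BY); return BO+np.array([c*x-s*y,s*x+c*y])
def go(pos,phi,o=None):
    """print what is left to do; phi = wanted world angle of tool z (mod pi)"""
    o=o or robot.get_obs(); R=Ro.from_euler('xyz',o["ee_rot"]).as_matrix()
    z=R[:,2]; cur=np.arctan2(z[1],z[0]); d=(phi-cur+np.pi/2)%np.pi-np.pi/2
    print("t",round(o["time"],2),"pos",o["tool_pos"].round(4),"phi",cur.round(3),"downx",R[:,0].round(3),"F",o["wrist_force"].round(1),"w",round(o["width"],4),"q6",o["joint_positions"][5].round(2))
    print("shift tool cm",(100*R.T@(np.array(pos)-o["tool_pos"])).round(2),"turn world z",d.round(3),"= tool x turn",(-d).round(3)," alt",(-(d-np.sign(d)*np.pi)).round(3))
E
python3 - <<'E'
from h import *
S=camera_params("scene")
print("jar",ray(S,(500,205),0.0),ray(S,(507,186),.07),"screwdriver",ray(S,(331,220),.02),"motor",ray(S,(570,185),.05))
go((.464,.2373,.20),.445+np.pi/2)
E
```

```text
jar [0.39777519 0.39788165 0.        ] [0.39603034 0.39435801 0.07      ] screwdriver [ 0.49109939 -0.01246903  0.02      ] motor [0.36336191 0.55369629 0.05      ]
t 0.15 pos [0.1353 0.5327 0.2236] phi 1.322 downx [-0.001 -0.002 -1.   ] F [-0.2  0.2  0.6] w 0.0938 q6 -0.1
shift tool cm [  2.39 -39.13 -20.53] turn world z 0.694 = tool x turn -0.694  alt 2.448
```

Call:
{"method": "step_arm", "body": {
  "motion": "100 0 -1.3 -0.7 0 0 0;100 0.2 -3.26 -1.71 0 0 0;100 0.2 -3.26 -1.71 0 0 0;100 0.2 -3.26 -1.71 0 0 0;100 0.2 -3.26 -1.71 0 0 0;100 0.2 -3.26 -1.71 0 0 0;100 0.2 -3.26 -1.71 0 0 0;100 0.2 -3.26 -1.71 0 0 0;100 0.2 -3.26 -1.71 0 0 0;100 0.2 -3.26 -1.71 0 0 0;100 0.2 -3.26 -1.71 0 0 0;100 0.2 -3.26 -1.71 0 0 0;100 0.2 -1.97 -1.03 0 0 0;100 0 0 0 0 0 0"
}}

```text
time: 1.32
tool_pos: [0.4665, 0.2343, 0.1991]
ee_rot: [3.034, 1.569, -1.933]
wrist_force: [-1.0, -0.2, 0.4]
width: 0.0941
```

Call:
{"method": "step_arm", "body": {
  "motion": "100 0 0 0 0.12 0 0;100 0 0 0 0.12 0 0;100 0 0 0 0.12 0 0;100 0 0 0 0.12 0 0;100 0 0 0 0.12 0 0;100 0 0 0 0.12 0 0;100 0 0 0 0.12 0 0;100 0 0 0 0.12 0 0;100 0 0 0 0.12 0 0;100 0 0 0 0.12 0 0;100 0 0 0 0.12 0 0;100 0 0 0 0.12 0 0;100 0 0 0 0.12 0 0;100 0 0 0 0.12 0 0;100 0 0 0 0.12 0 0;100 0 0 0 0.12 0 0;100 0 0 0 0.12 0 0;100 0 0 0 0.12 0 0;100 0 0 0 0.12 0 0;100 0 0 0 0.12 0 0"
}}

```text
time: 2.98
tool_pos: [0.4631, 0.2385, 0.2003]
ee_rot: [-2.474, 1.57, 2.726]
wrist_force: [0.0, 0.1, -0.7]
width: 0.0942
```

```bash
python3 - <<'E'
from h import *
go((.464,.2373,.20),.445+np.pi/2)
p=camera_params("wrist"); im=snapshot("wrist"); cv2.imwrite("pics/w1.png",im[:,:,::-1])
np.savez("w1.npz",**p)
E
```

```text
t 2.98 pos [0.4631 0.2385 0.2003] phi -1.083 downx [-0.001  0.    -1.   ] F [ 0.   0.1 -0.7] w 0.0942 q6 1.45
shift tool cm [0.03 0.02 0.15] turn world z -0.043 = tool x turn 0.043  alt -3.099
```

View pics/w1.png

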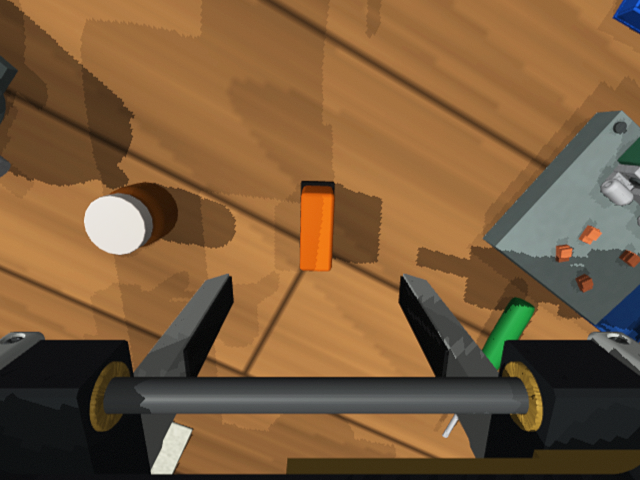

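The wrist view shows the scraper's top at about (317,225), centred between the fingers and nearly upright in the image. I'll measure its top quad.

```bash
python3 - <<'E'
from h import *
p=dict(np.load("w1.npz")); im=cv2.imread("pics/w1.png");hsv=cv2.cvtColor(im,cv2.COLOR_BGR2HSV)
m=cv2.inRange(hsv,(8,220,190),(20,255,255)); m[:150]=0;m[300:]=0;m[:,:250]=0;m[:,400:]=0
ys,xs=np.where(m); r=cv2.minAreaRect(np.c_[xs,ys].astype(np.float32)); print(r,len(xs))
b=cv2.boxPoints(r); w=np.array([ray(p,q,.062)[:2] for q in b]); print(w)
print("ctr",w.mean(0)); 
for i in range(4):
    d=w[(i+1)%4]-w[i]; print(np.linalg.norm(d),np.arctan2(d[1],d[0])%np.pi)
E
```

```text
((315.8676452636719, 231.882080078125), (31.109630584716797, 76.2935791015625), 1.1017061471939087) 2324
[[0.42335863 0.23386543]
 [0.48705549 0.26512945]
 [0.49923314 0.24106556]
 [0.43633685 0.20816593]]
ctr [0.46149603 0.23705659]
0.07095581897203034 0.45628085703034793
0.026969721912108134 2.0392761585403294
0.07098118144194059 0.481938699692527
0.028790596373481227 2.0384351428498197
```

Call:
{"method": "step_arm", "body": {
  "motion": "100 0 0.05 0.13 0.025 0 0;100 3 0 0 0 0 0;100 3 0 0 0 0 0;100 3 0 0 0 0 0;100 3 0 0 0 0 0;100 2 0 0 0 0 0;100 1.1 0 0 0 0 0;100 0.5 0 0 0 0 0;100 0 0 0 0 0 0;100 0 0 0 0 0 0"
}}

```text
time: 3.87
tool_pos: [0.466, 0.2372, 0.0458]
ee_rot: [1.522, 1.569, 0.419]
wrist_force: [-0.1, 0.2, 0.1]
width: 0.094
```

```bash
python3 - <<'E'
from h import *
go((.4625,.2372,.044),.465+np.pi/2)
E
```

```text
t 3.87 pos [0.466  0.2372 0.0458] phi -1.102 downx [ 0.002  0.001 -1.   ] F [-0.1  0.2  0.1] w 0.094 q6 1.46
shift tool cm [ 0.18 -0.32 -0.16] turn world z -0.003 = tool x turn 0.003  alt -3.138
```

Call:
{"method": "step_arm", "body": {
  "motion": "100 0.15 -0.3 -0.15 0 0 0;100 0 0 0 0 0 0;20 0 0 0 0 0 0;20 0 0 0 0 0 0;20 0 0 0 0 0 0;20 0 0 0 0 0 0;20 0 0 0 0 0 0;20 0 0 0 0 0 0;20 0 0 0 0 0 0;20 0 0 0 0 0 0"
}}

```text
time: 4.7
tool_pos: [0.4618, 0.2367, 0.0429]
ee_rot: [-2.165, 1.571, 3.015]
wrist_force: [1.0, -0.4, 0.3]
width: 0.0437
```

```bash
python3 - <<'E'
from h import *
go((.4625,.2372,.044),.465+np.pi/2)
E
```

```text
t 4.7 pos [0.4618 0.2367 0.0429] phi -1.103 downx [-0.  0. -1.] F [ 1.  -0.4  0.3] w 0.0437 q6 1.47
shift tool cm [-0.11  0.08 -0.01] turn world z -0.003 = tool x turn 0.003  alt -3.139
```

Call:
{"method": "step_arm", "body": {
  "motion": "0 0 0 0 0 0 0;0 0 0 0 0 0 0;0 0 0 0 0 0 0;0 0 0 0 0 0 0;0 0 0 0 0 0 0;0 0 0 0 0 0 0;0 0 0 0 0 0 0"
}}

```text
time: 5.28
tool_pos: [0.4618, 0.2368, 0.0429]
ee_rot: [3.117, 1.571, 2.014]
wrist_force: [0.5, 0.5, -0.2]
width: 0.0298
```

```bash
python3 - <<'E'
from h import *
go((*b2w(-.032,.05),.15),BY+np.pi/2)
for y in (.05,-.065): print(b2w(-.032,y))
E
```

```text
t 5.28 pos [0.4618 0.2368 0.0429] phi -1.103 downx [-0.  0. -1.] F [ 0.5  0.5 -0.2] w 0.0298 q6 1.47
shift tool cm [-10.71   0.64  22.73] turn world z -0.609 = tool x turn 0.609  alt -2.533
[0.56994423 0.03680086]
[ 0.55378291 -0.07705787]
```

Call:
{"method": "step_arm", "body": {
  "motion": "0 -1 0 0 0 0 0;0 -2.5 0 0 0 0 0;0 -2.5 0 0 0 0 0;0 -2 0.1 2 0 0 0;0 0 0.1 3 0 0 0;0 0 0.1 3 0 0 0;0 0 0.1 3 0 0 0;0 0 0.1 3 0 0 0;0 0 0.1 3 0 0 0;0 0 0.1 3 0 0 0;0 0 0 2.2 0 0 0;0 0 0 0 0.12 0 0;0 0 0 0 0.12 0 0;0 0 0 0 0.12 0 0;0 0 0 0 0.12 0 0;0 0 0 0 0.12 0 0;0 0 0 0 0 0 0"
}}

```text
time: 6.7
tool_pos: [0.5681, 0.0415, 0.1233]
ee_rot: [-0.766, 1.571, -2.471]
wrist_force: [0.4, -0.1, -0.9]
width: 0.0294
```

```bash
python3 - <<'E'
from h import *
go((*b2w(-.032,.056),.0744),BY+np.pi/2)
cv2.imwrite("pics/s2.png",cv2.resize(snapshot("scene")[180:310,230:400,::-1],None,fx=4,fy=4))
p=camera_params("wrist"); im=snapshot("wrist"); cv2.imwrite("pics/w2.png",im[:,:,::-1]);np.savez("w2.npz",**p)
E
```

```text
t 6.7 pos [0.5681 0.0415 0.1233] phi -1.705 downx [-0. -0. -1.] F [ 0.4 -0.1 -0.9] w 0.0294 q6 1.68
shift tool cm [ 4.89  0.25 -0.16] turn world z -0.007 = tool x turn 0.007  alt -3.135
```

View pics/s2.png

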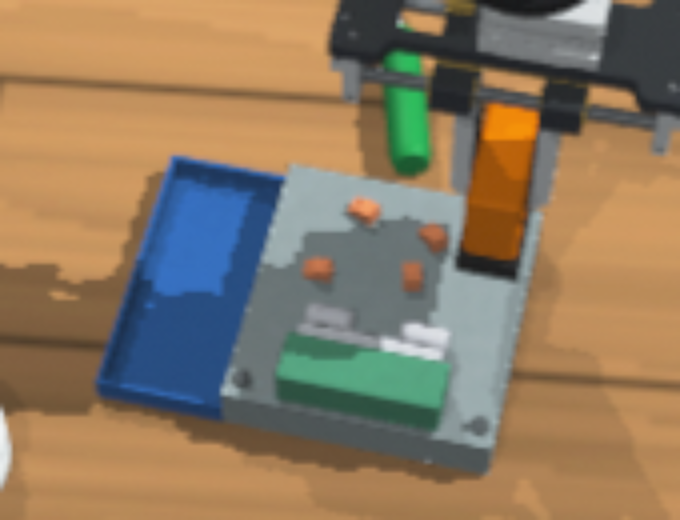

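View pics/w2.png

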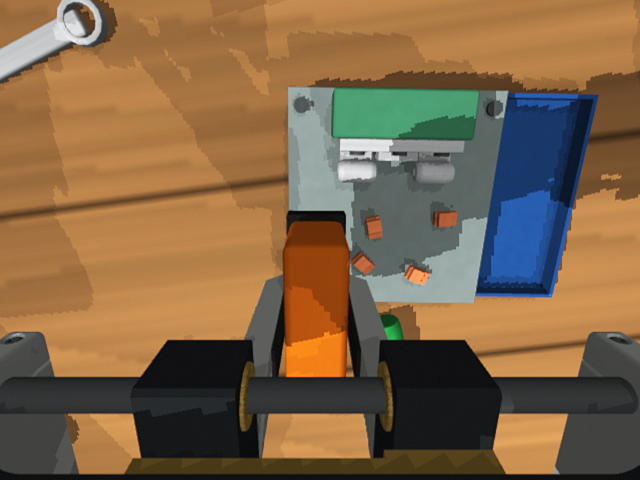

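The scraper is held over the plate's +y side. In the wrist picture the chips are at (374,227), (444,219), (363,263) and (418,275), and the plate's top corners at about (289,87), (507,91), (475,303).

```bash
python3 - <<'E'
from h import *
p=dict(np.load("w2.npz"))
im=cv2.imread("pics/w2.png");hsv=cv2.cvtColor(im,cv2.COLOR_BGR2HSV)
m=cv2.inRange(hsv,(3,120,80),(16,255,255)); m[:205]=0;m[290:]=0;m[:,:353]=0;m[:,470:]=0
n,l,st,c=cv2.connectedComponentsWithStats(m)
def w2b(w):
    d=np.array(w)[:2]-BO;cc,s=np.cos(BY),np.sin(BY);return np.array([cc*d[0]+s*d[1],-s*d[0]+cc*d[1]])
for i in range(1,n):
    if st[i,4]>15:
        q=[w2b(ray(p,(u,v),.034)) for u in (st[i,0],st[i,0]+st[i,2]) for v in (st[i,1],st[i,1]+st[i,3])]
        print("chip",c[i].round(),(1000*w2b(ray(p,c[i],.035))).round(),"box min",(1000*np.min(q,0)).round(),"max",(1000*np.max(q,0)).round())
w=[ray(p,q,.03) for q in [(289,87),(507,91),(475,303)]]
print(fit([(.08,.075),(.08,-.075),(-.08,-.075)],w))
print("knuckle tops",[w2b(ray(p,q,.046)) for q in [(338,170),(376,172),(415,172),(455,172)]])
E
```

```text
chip [445. 218.] [ -9. -42.] box min [-16. -52.] max [ -4. -33.]
chip [374. 227.] [-16.  11.] box min [-26.   4.] max [-8. 17.]
chip [363. 263.] [-45.  17.] box min [-56.   7.] max [-36.  25.]
chip [416. 275.] [-54. -25.] box min [-64. -36.] max [-47. -16.]
(np.float64(-0.14299828430244413), array([ 0.59341463, -0.01825228]), array([[-0.1, -1. ],
       [-0.4,  1.2],
       [ 0.5, -0.1]]))
knuckle tops [array([0.02574464, 0.03889148]), array([0.02468263, 0.01310511]), array([ 0.02496324, -0.01332008]), array([ 0.02525104, -0.04042285])]
```

Call:
{"method": "step_arm", "body": {
  "motion": "0 1 0.25 -0.15 0 0 0;0 1.5 0 0 0 0 0;0 1.2 0 0 0 0 0;0 0.8 0 0 0 0 0;0 0.3 0 0 0 0 0;0 0 0 0 0 0 0;0 0 0 0 0 0 0"
}}

```text
time: 7.38
tool_pos: [0.5711, 0.0429, 0.0751]
ee_rot: [1.844, 1.57, 0.142]
wrist_force: [0.3, 0.2, -1.2]
width: 0.0298
```

```bash
python3 - <<'E'
from h import *
go((*b2w(-.032,-.068),.0742),BY+np.pi/2)
E
```

```text
t 7.38 pos [0.5711 0.0429 0.0751] phi -1.703 downx [ 0.  0. -1.] F [ 0.3  0.2 -1.2] w 0.0298 q6 1.68
shift tool cm [ 0.09 -0.14 12.42] turn world z -0.009 = tool x turn 0.009  alt -3.132
```

Call:
{"method": "step_arm", "body": {
  "motion": "0 0.05 -0.1 0.4 0 0 0;0 0 0 0.8 0 0 0;0 0 0 0.8 0 0 0;0 0 0 0.8 0 0 0;0 0 0 0.8 0 0 0;0 0 0 0.8 0 0 0;0 0 0 0.8 0 0 0;0 0 0 0.8 0 0 0;0 0 0 0.8 0 0 0;0 0 0 0.8 0 0 0;0 0 0 0.8 0 0 0;0 0 0 0.8 0 0 0;0 0 0 0.8 0 0 0;0 0 0 0.8 0 0 0;0 0 0 0.8 0 0 0;0 0 0 0.8 0 0 0;0 0 0 0 0 0 0;0 0 0 0 0 0 0;0 0 0 0 0 0 0"
}}

```text
time: 8.97
tool_pos: [0.5535, -0.0798, 0.0744]
ee_rot: [-3.065, 1.57, 1.515]
wrist_force: [-0.8, 0.1, -1.3]
width: 0.03
```

```bash
python3 - <<'E'
from h import *
go((*b2w(-.032,-.068),.0742),BY+np.pi/2)
cv2.imwrite("pics/s3.png",cv2.resize(snapshot("scene")[180:310,230:400,::-1],None,fx=4,fy=4))
cv2.imwrite("pics/d3.png",cv2.resize(snapshot("side")[180:310,230:400,::-1],None,fx=4,fy=4))
p=camera_params("wrist"); im=snapshot("wrist"); cv2.imwrite("pics/w3.png",im[:,:,::-1]);np.savez("w3.npz",**p)
E
```

```text
t 8.97 pos [ 0.5535 -0.0798  0.0744] phi -1.703 downx [ 0.  0. -1.] F [-0.8  0.1 -1.3] w 0.03 q6 1.46
shift tool cm [ 0.02 -0.01  0.03] turn world z -0.009 = tool x turn 0.009  alt -3.133
```

View pics/s3.png

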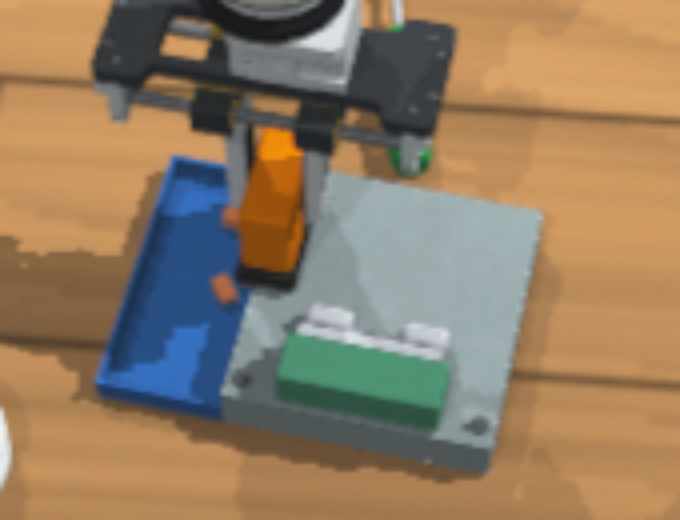

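View pics/d3.png

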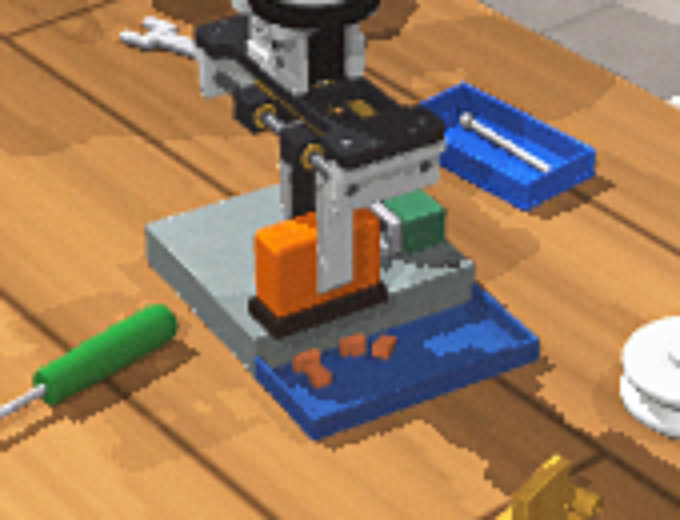

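View pics/w3.png

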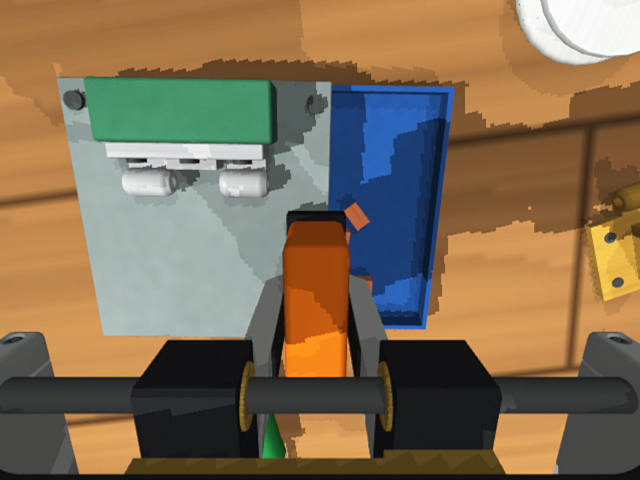

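All four chips are in the tray; the side view shows them at about (308,362), (318,375), (352,345) and (383,346). Next I lift the scraper and carry it back to the bench on the +y side.

Call:
{"method": "step_arm", "body": {
  "motion": "0 -1 0 0 0 0 0;0 -2.5 0 0 0 0 0;0 -1.5 0 -1 0 0 0;0 0 0 -3 0 0 0;0 0 0 -3 0 0 0;0 0 0 -3 0 0 0;0 0 0 -3 0 0 0;0 0 0 -3 0 0 0;0 0 0 -3 0 0 0;0 0 0 -3 0 0 0;0 0 0 -3 0 0 0;0 0 0 -2.5 0 0 0;0 0 0 0 0 0 0;0 0 0 0 0 0 0"
}}

```text
time: 10.28
tool_pos: [0.5897, 0.1942, 0.125]
ee_rot: [1.196, 1.57, -0.504]
wrist_force: [-0.6, -0.9, -1.6]
width: 0.0301
```

```bash
python3 - <<'E'
from h import *
go((.5,.18,.0434),BY+np.pi/2)
cv2.imwrite("pics/s4.png",cv2.resize(snapshot("scene")[180:310,230:400,::-1],None,fx=4,fy=4))
E
```

```text
t 10.28 pos [0.5897 0.1942 0.125 ] phi -1.7 downx [ 0. -0. -1.] F [-0.6 -0.9 -1.6] w 0.0301 q6 1.93
shift tool cm [ 8.16 -8.72  2.56] turn world z -0.012 = tool x turn 0.012  alt -3.13
```

View pics/s4.png

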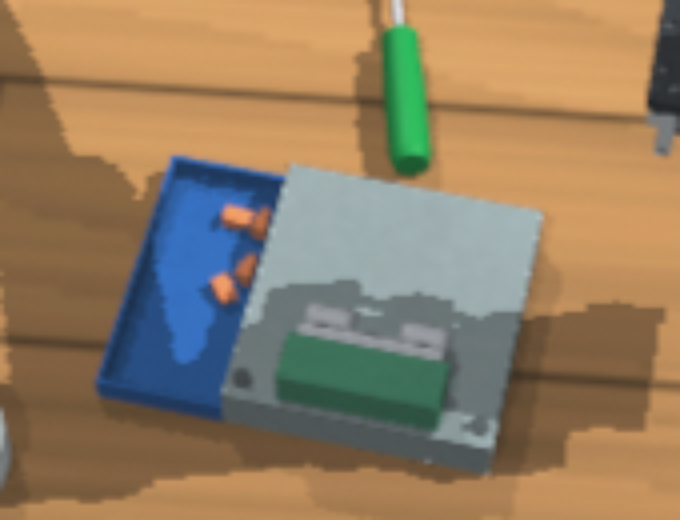

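Call:
{"method": "step_arm", "body": {
  "motion": "0 2 -2.5 0 0 0 0;0 2 -2.5 0 0 0 0;0 1.5 0 0 0 0 0;0 1.2 0 0 0 0 0;0 0.8 0 0 0 0 0;0 0.4 0 0 0 0 0;0 0.2 0 0 0 0 0;0 0 0 0 0 0 0;0 0 0 0 0 0 0"
}}

```text
time: 11.08
tool_pos: [0.5414, 0.1993, 0.0444]
ee_rot: [1.963, 1.569, 0.26]
wrist_force: [0.4, -0.1, -0.5]
width: 0.0297
```

```bash
python3 - <<'E'
from h import *
go((.54,.194,.043),BY+np.pi/2)
E
```

```text
t 11.08 pos [0.5414 0.1993 0.0444] phi -1.704 downx [ 0.002  0.    -1.   ] F [ 0.4 -0.1 -0.5] w 0.0297 q6 1.96
shift tool cm [ 0.14 -0.07  0.54] turn world z -0.008 = tool x turn 0.008  alt -3.133
```

Call:
{"method": "step_arm", "body": {
  "motion": "0 0.1 0 0 0 0 0;0 0.05 0 0 0 0 0;0 0 0 0 0 0 0;100 0 0 0 0 0 0;100 0 0 0 0 0 0;100 0 0 0 0 0 0;100 0 0 0 0 0 0;100 0 0 0 0 0 0;100 0 0 0 0 0 0;100 0 0 0 0 0 0;100 0 0 0 0 0 0;100 0 0 0 0 0 0;100 0 0 0 0 0 0"
}}

```text
time: 12.17
tool_pos: [0.5402, 0.1993, 0.042]
ee_rot: [3.078, 1.571, 1.375]
wrist_force: [-0.4, -0.3, -0.1]
width: 0.0922
```

Call:
{"method": "step_arm", "body": {
  "motion": "100 -1 0 0 0 0 0;100 -3 0 0 0 0 0;100 -4 0 0 0 0 0;100 -4 0 0 0 0 0;100 -4 0 0 0 0 0;100 0 0 0 0 0 0"
}}

```text
time: 12.67
tool_pos: [0.5443, 0.2004, 0.2139]
ee_rot: [1.96, 1.551, 0.258]
wrist_force: [0.7, 0.1, 1.5]
width: 0.0938
```

```bash
python3 - <<'E'
from h import *
go((.529,-.305,.20),.265+np.pi/2)
cv2.imwrite("pics/s5.png",snapshot("scene")[:,:,::-1])
E
```

```text
t 12.67 pos [0.5443 0.2004 0.2139] phi -1.703 downx [ 0.019  0.005 -1.   ] F [0.7 0.1 1.5] w 0.0938 q6 1.96
shift tool cm [ 1.11  5.11 50.31] turn world z 0.397 = tool x turn -0.397  alt 2.745
```

View pics/s5.png

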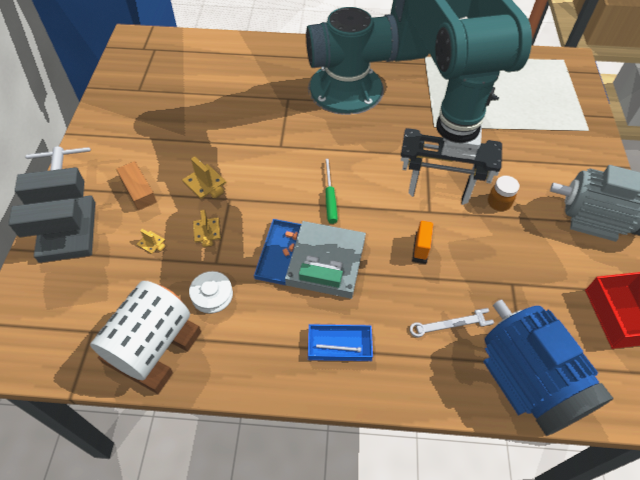

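Call:
{"method": "step_arm", "body": {
  "motion": "100 0 0.2 1.5 0 0 0;100 0 0.4 3.6 0 0 0;100 0 0.4 3.6 0 0 0;100 0 0.4 3.6 0 0 0;100 0 0.4 3.6 0 0 0;100 0 0.4 3.6 0 0 0;100 0 0.4 3.6 0 0 0;100 0 0.4 3.6 0 0 0;100 0 0.4 3.6 0 0 0;100 0 0.4 3.6 0 0 0;100 0 0.4 3.6 0 0 0;100 0 0.4 3.6 0 0 0;100 0 0.4 3.6 0 0 0;100 0 0.3 3.6 0 0 0;100 0 0 1.9 0 0 0;100 0 0 0 -0.12 0 0;100 0 0 0 -0.12 0 0;100 0 0 0 -0.12 0 0;100 0 0 0 -0.04 0 0;100 0 0 0 0 0 0"
}}

```text
time: 14.38
tool_pos: [0.5259, -0.3051, 0.2006]
ee_rot: [-2.5, 1.568, 2.481]
wrist_force: [0.5, -0.5, 0.5]
width: 0.0937
```

```bash
python3 - <<'E'
from h import *
go((.529,-.305,.20),.265+np.pi/2)
p=camera_params("wrist"); im=snapshot("wrist"); cv2.imwrite("pics/w6.png",im[:,:,::-1]);np.savez("w6.npz",**p)
E
```

```text
t 14.38 pos [ 0.5259 -0.3051  0.2006] phi -1.303 downx [-0.002  0.002 -1.   ] F [ 0.5 -0.5  0.5] w 0.0937 q6 0.68
shift tool cm [0.06 0.3  0.07] turn world z -0.003 = tool x turn 0.003  alt -3.139
```

View pics/w6.png

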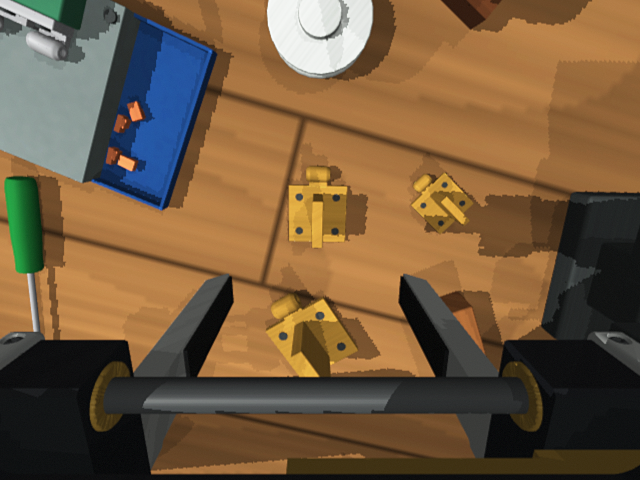

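```bash
python3 - <<'E'
import cv2
im=cv2.imread("pics/w6.png")[155:260,275:365]; cv2.imwrite("pics/w6c.png",cv2.resize(im,None,fx=6,fy=6,interpolation=cv2.INTER_CUBIC))
E
```

```text
(no output)
```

View pics/w6c.png

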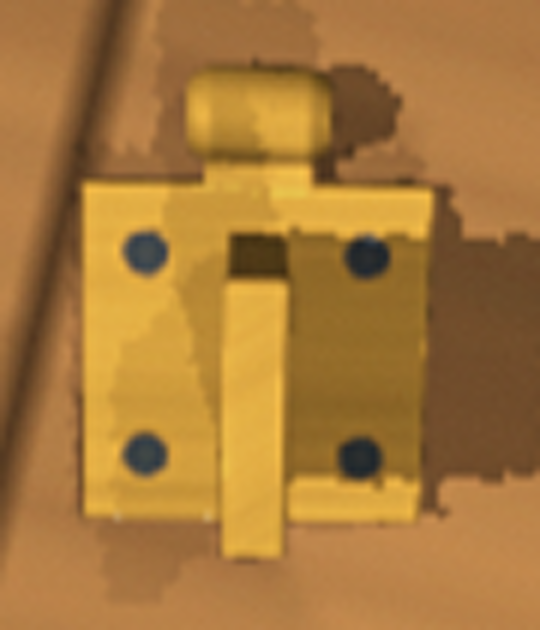

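The crop shows the fin's top from (225,280) to (284,556), the flat's corners at (82,184), (435,187), (417,520) and (83,517), and the knuckle at (258,115).

```bash
python3 - <<'E'
from h import *
p=dict(np.load("w6.npz")); c=lambda x,y:(275+x/6-.4,155+y/6-.4)
w=[ray(p,c(*q),.052) for q in [(225,280),(289,282),(284,556),(222,556)]]
print(np.mean(w,0),fit([(.022,.005),(.022,-.005),(-.022,-.005),(-.022,.005)],w))
w=[ray(p,c(*q),.006) for q in [(82,184),(435,187),(417,520),(83,517)]]
print(np.mean(w,0),fit([(.03,.03),(.03,-.03),(-.03,-.03),(-.03,.03)],w))
print("knuckle top",[ray(p,c(*q),.010)[:2] for q in [(188,120),(330,120)]])
E
```

```text
[ 0.52924762 -0.30596023  0.052     ] (np.float64(0.2544866158133596), array([ 0.52924762, -0.30596023]), array([[-0.1, -0.2],
       [-0.4,  0.1],
       [ 0.3,  0.2],
       [ 0.2, -0.1]]))
[ 0.52912911 -0.30588986  0.006     ] (np.float64(0.2514729312021188), array([ 0.52912911, -0.30588986]), array([[-0.5, -0.3],
       [ 0. , -0.3],
       [ 0.4,  0.5],
       [ 0. ,  0.1]]))
knuckle top [array([ 0.56592901, -0.28429453]), array([ 0.57220877, -0.30717586])]
```

Call:
{"method": "step_arm", "body": {
  "motion": "100 1 0.3 0.1 0.015 0 0;100 3 0 0 0 0 0;100 3 0 0 0 0 0;100 3 0 0 0 0 0;100 3 0 0 0 0 0;70 2 0 0 0 0 0;70 1 0 0 0 0 0;70 0 0 0 0 0 0;70 0 0 0 0 0 0;70 0 0 0 0 0 0"
}}

```text
time: 15.27
tool_pos: [0.5309, -0.3062, 0.0438]
ee_rot: [0.735, 1.567, -0.583]
wrist_force: [-0.1, 0.3, -0.5]
width: 0.0667
```

```bash
python3 - <<'E'
from h import *
go((.5292,-.3059,.032),.253+np.pi/2)
E
```

```text
t 15.27 pos [ 0.5309 -0.3062  0.0438] phi -1.318 downx [ 0.003 -0.002 -1.   ] F [-0.1  0.3 -0.5] w 0.0667 q6 0.7
shift tool cm [ 1.18 -0.16 -0.07] turn world z 0.001 = tool x turn -0.001  alt 3.141
```

Call:
{"method": "step_arm", "body": {
  "motion": "70 0.7 -0.15 -0.05 0 0 0;70 0.45 0 0 0 0 0;70 0 0 0 0 0 0;0 0 0 0 0 0 0;0 0 0 0 0 0 0;0 0 0 0 0 0 0;0 0 0 0 0 0 0;0 0 0 0 0 0 0;0 0 0 0 0 0 0;0 0 0 0 0 0 0;0 0 0 0 0 0 0;0 0 0 0 0 0 0;0 0 0 0 0 0 0;0 0 0 0 0 0 0;0 0 0 0 0 0 0;0 0 0 0 0 0 0"
}}

```text
time: 16.6
tool_pos: [0.5281, -0.3054, 0.0304]
ee_rot: [1.544, 1.571, 0.226]
wrist_force: [-0.4, -0.4, 0.3]
width: 0.0098
```

```bash
python3 - <<'E'
from h import *
go((.5292,-.3059,.032),.253+np.pi/2)
E
```

```text
t 16.6 pos [ 0.5281 -0.3054  0.0304] phi -1.318 downx [ 0.  0. -1.] F [-0.4 -0.4  0.3] w 0.0098 q6 0.7
shift tool cm [-0.16  0.09  0.08] turn world z 0.0 = tool x turn -0.0  alt 3.141
```

Call:
{"method": "step_arm", "body": {
  "motion": "0 -1 0 0 0 0 0;0 -2 0 0 0 0 0;0 -3 0 0 0 0 0;0 -3 0 0 0 0 0;0 0 0 0 0 0 0"
}}

```text
time: 17.02
tool_pos: [0.5312, -0.3074, 0.128]
ee_rot: [0.722, 1.558, -0.596]
wrist_force: [1.3, -1.2, -2.0]
width: 0.0102
```

```bash
python3 - <<'E'
from h import *
go((*b2w(-.045,0),.12),BY+np.pi/2)
E
```

```text
t 17.02 pos [ 0.5312 -0.3074  0.128 ] phi -1.318 downx [ 0.01  -0.007 -1.   ] F [ 1.3 -1.2 -2. ] w 0.0102 q6 0.7
shift tool cm [  0.61   9.24 -28.24] turn world z -0.394 = tool x turn 0.394  alt -2.748
```

Call:
{"method": "step_arm", "body": {
  "motion": "0 0 0.5 -1.5 0 0 0;0 0 1 -3 0 0 0;0 0 1 -3 0 0 0;0 0 1 -3 0 0 0;0 0 1 -3 0 0 0;0 0 1 -3 0 0 0;0 0 1 -3 0 0 0;0 0 1 -3 0 0 0;0 0 1 -3 0 0 0;0 0 0.7 -2 0 0 0;0 0 0 0 0.1 0 0;0 0 0 0 0.1 0 0;0 0 0 0 0.1 0 0;0 0 0 0 0.09 0 0;0 0 0 0 0 0 0;0 0 0 0 0 0 0;0 0 0 0 0 0 0"
}}

```text
time: 18.43
tool_pos: [0.5475, -0.0157, 0.119]
ee_rot: [-1.667, 1.568, 2.91]
wrist_force: [0.4, -0.5, -3.9]
width: 0.0093
```

```bash
python3 - <<'E'
from h import *
go((*b2w(-.045,0),.065),BY+np.pi/2)
p=camera_params("wrist"); im=snapshot("wrist"); cv2.imwrite("pics/w7.png",im[:,:,::-1]);np.savez("w7.npz",**p)
E
```

```text
t 18.43 pos [ 0.5475 -0.0157  0.119 ] phi -1.706 downx [-0.003  0.001 -1.   ] F [ 0.4 -0.5 -3.9] w 0.0093 q6 1.57
shift tool cm [ 5.4   0.2  -0.51] turn world z -0.006 = tool x turn 0.006  alt -3.136
```

View pics/w7.png

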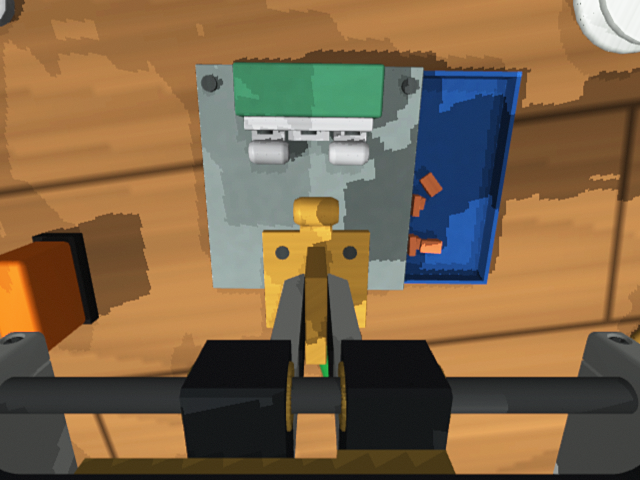

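The leaf hangs level over the plate. Its knuckle is at (316,211) in the picture, and the steel knuckles run from x=249 to 288 and from 329 to 369 at row 152. I'll check the lateral offset.

```bash
cat >> h.py <<'E'
def w2b(w):
    d=np.array(w)[:2]-BO;cc,s=np.cos(BY),np.sin(BY);return np.array([cc*d[0]+s*d[1],-s*d[0]+cc*d[1]])
E
python3 - <<'E'
from h import *
p=dict(np.load("w7.npz")); im=cv2.imread("pics/w7.png")
cv2.imwrite("pics/w7c.png",cv2.resize(im[120:270,230:400],None,fx=4.5,fy=4,interpolation=cv2.INTER_CUBIC)[:, :])
c=cv2.resize(im[130:240,240:380],None,fx=5,fy=5,interpolation=cv2.INTER_CUBIC); cv2.imwrite("pics/w7c.png",c)
E
```

```text
(no output)
```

View pics/w7c.png

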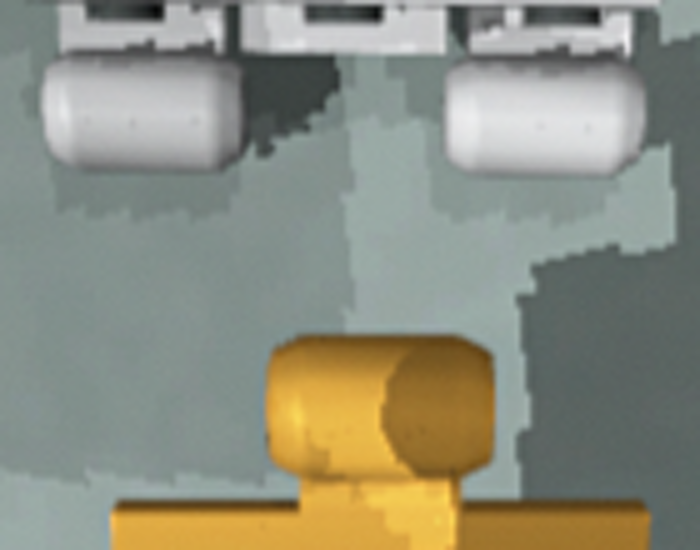

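```bash
python3 - <<'E'
from h import *
p=dict(np.load("w7.npz")); c=lambda x,y:(240+x/5-.4,130+y/5-.4)
k=np.array([w2b(ray(p,c(*q),.038)) for q in [(40,110),(243,112),(444,115),(646,115)]])*1000; print(k.round(1),"mid",k.mean(0),"gap mid",k[1:3].mean(0),"slope",(k[3,0]-k[0,0])/(k[3,1]-k[0,1]))
zl=.119-.0304
l=np.array([w2b(ray(p,c(*q),zl+.008)) for q in [(267,408),(494,408)]])*1000; print("leaf kn",l.round(1),l.mean(0))
l=np.array([w2b(ray(p,c(*q),zl+.006)) for q in [(112,503),(650,503)]])*1000; print("flat front",l.round(1),l.mean(0),(l[1,0]-l[0,0])/(l[1,1]-l[0,1]))
print("tcp",w2b(robot.get_obs()["tool_pos"])*1000)
E
```

```text
[[ 24.7  40.2]
 [ 24.6  12.7]
 [ 24.3 -14.5]
 [ 24.5 -41.8]] mid [24.52669457 -0.83556177] gap mid [24.46110654 -0.86387577] slope 0.002638066669817145
leaf kn [[ -3.5   6.2]
 [ -3.4 -18.3]] [-3.43171777 -6.03966918]
flat front [[-14.7  23.6]
 [-14.4 -35.9]] [-14.5847204  -6.1526912] -0.005463965702727675
tcp [-46.5941651   -5.23684964]
```

Call:
{"method": "step_arm", "body": {
  "motion": "0 0.5 0 -0.3 0.008 0 0;0 1.5 0 -0.22 0 0 0;0 1.5 0 0 0 0 0;0 1 0 0 0 0 0;0 0.6 0 0 0 0 0;0 0.2 0 0 0 0 0;0 0 0 0 0 0 0;0 0 0 0 0 0 0"
}}

```text
time: 19.15
tool_pos: [0.5497, -0.011, 0.0681]
ee_rot: [1.67, 1.57, -0.046]
wrist_force: [0.2, 0.8, -4.2]
width: 0.01
```

```bash
python3 - <<'E'
from h import *
go((*b2w(-.046,0),.0604),-.1436+np.pi/2)
p=camera_params("wrist"); im=snapshot("wrist"); cv2.imwrite("pics/w8.png",im[:,:,::-1]);np.savez("w8.npz",**p)
im=cv2.imread("pics/w8.png")
c=cv2.resize(im[130:240,240:380],None,fx=5,fy=5,interpolation=cv2.INTER_CUBIC); cv2.imwrite("pics/w8c.png",c)
cv2.imwrite("pics/d8.png",cv2.resize(snapshot("side")[200:300,240:380,::-1],None,fx=5,fy=5))
E
```

```text
t 19.15 pos [ 0.5497 -0.011   0.0681] phi -1.716 downx [ 0.001 -0.    -1.   ] F [ 0.2  0.8 -4.2] w 0.01 q6 1.59
shift tool cm [ 0.77 -0.07 -0.02] turn world z 0.002 = tool x turn -0.002  alt 3.14
```

View pics/w8c.png

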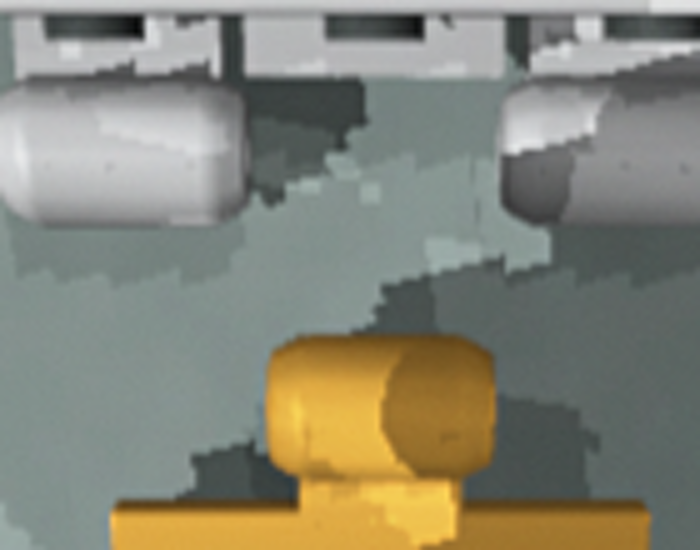

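View pics/d8.png

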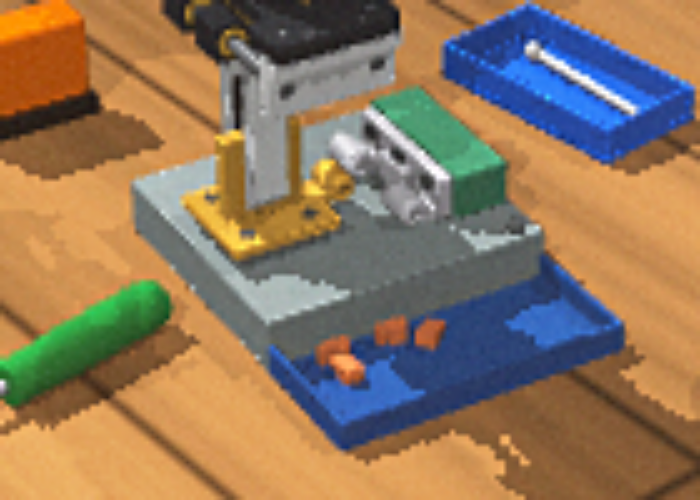

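```bash
python3 - <<'E'
from h import *
p=dict(np.load("w8.npz")); c=lambda x,y:(240+x/5-.4,130+y/5-.4)
k=np.array([w2b(ray(p,c(*q),.038)) for q in [(247,152),(500,155)]])*1000; print(k.round(1),"gap mid",k.mean(0))
zl=.0681-.0304
l=np.array([w2b(ray(p,c(*q),zl+.008)) for q in [(267,408),(496,408)]])*1000; print("leaf kn",l.round(1),l.mean(0))
l=np.array([w2b(ray(p,c(*q),zl+.006)) for q in [(112,503),(650,503)]])*1000; print("flat front",l.round(1),l.mean(0),(l[1,0]-l[0,0])/(l[1,1]-l[0,1]))
print("tcp",w2b(robot.get_obs()["tool_pos"])*1000)
E
```

```text
[[ 24.7  12.7]
 [ 24.2 -14.5]] gap mid [24.44238226 -0.92967335]
leaf kn [[ -1.8  10.7]
 [ -1.9 -14. ]] [-1.84495598 -1.66419022]
flat front [[-12.8  28.2]
 [-13.1 -31.3]] [-12.98691453  -1.55756009] 0.004700455957962875
tcp [-45.10479263  -0.16353452]
```

Call:
{"method": "step_arm", "body": {
  "motion": "0 0.4 0 -0.07 0 0 0;0 0.25 0 0 0 0 0;0 0.1 0 0 0 0 0;0 0 0 0 0 0 0;0 0 0 0 0 0 0;0 0 0 0 0 0 0"
}}

```text
time: 19.75
tool_pos: [0.5495, -0.0102, 0.0604]
ee_rot: [1.774, 1.57, 0.058]
wrist_force: [-0.8, 0.3, -0.4]
width: 0.01
```

```bash
python3 - <<'E'
from h import *
go((*b2w(-.046,0),.0604),-.1436+np.pi/2)
E
```

```text
t 19.75 pos [ 0.5495 -0.0102  0.0604] phi -1.716 downx [ 0.001  0.    -1.   ] F [-0.8  0.3 -0.4] w 0.01 q6 1.59
shift tool cm [ 0.   -0.04  0.06] turn world z 0.002 = tool x turn -0.002  alt 3.14
```

Call:
{"method": "step_arm", "body": {
  "motion": "0 0 0.3 0 0 0 0;0 0 0.4 0 0 0 0;0 0 0.4 0 0 0 0;0 0 0.4 0 0 0 0;0 0 0.3 0 0 0 0;0 0 0 0 0 0 0;0 0 0 0 0 0 0"
}}

```text
time: 20.33
tool_pos: [0.5682, -0.0131, 0.0605]
ee_rot: [1.602, 1.568, -0.114]
wrist_force: [1.0, -1.2, 1.7]
width: 0.0098
```

```bash
python3 - <<'E'
from h import *
go((*b2w(-.018,0),.0604),-.1436+np.pi/2)
p=camera_params("wrist"); im=snapshot("wrist"); cv2.imwrite("pics/w9.png",im[:,:,::-1]);np.savez("w9.npz",**p)
im=cv2.imread("pics/w9.png")
c=cv2.resize(im[150:240,240:380],None,fx=5,fy=5,interpolation=cv2.INTER_CUBIC); cv2.imwrite("pics/w9c.png",c)
E
```

```text
t 20.33 pos [ 0.5682 -0.0131  0.0605] phi -1.716 downx [ 0.002 -0.    -1.   ] F [ 1.  -1.2  1.7] w 0.0098 q6 1.59
shift tool cm [0.01 0.87 0.03] turn world z 0.002 = tool x turn -0.002  alt 3.14
```

View pics/w9c.png

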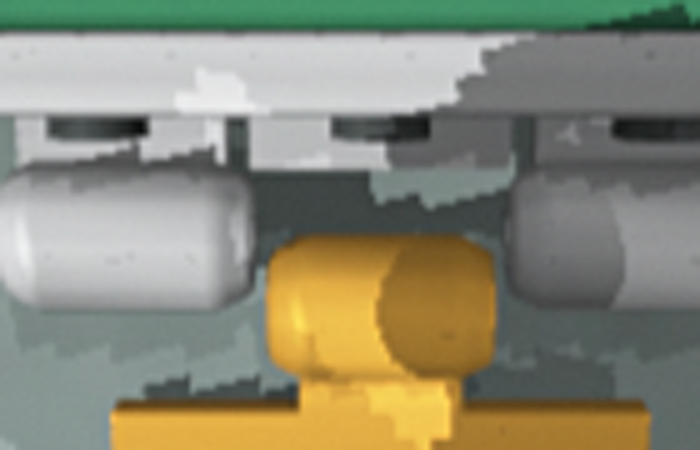

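The knuckle (columns 267–496) is entering the gap (254–508) nearly centred. I'll keep sliding.

Call:
{"method": "step_arm", "body": {
  "motion": "0 0 0.2 0 0 0 0;0 0 0.25 0 0 0 0;0 0 0.2 0 0 0 0;0 0 0.1 0 0 0 0;0 0 0 0 0 0 0;0 0 0 0 0 0 0"
}}

```text
time: 20.88
tool_pos: [0.5748, -0.0139, 0.0604]
ee_rot: [1.787, 1.57, 0.071]
wrist_force: [-1.9, 0.2, 5.8]
width: 0.0097
```

```bash
python3 - <<'E'
from h import *
go((*b2w(-.018,0),.0604),-.1436+np.pi/2)
E
```

```text
t 20.88 pos [ 0.5748 -0.0139  0.0604] phi -1.716 downx [ 0.001  0.    -1.   ] F [-1.9  0.2  5.8] w 0.0097 q6 1.59
shift tool cm [0.   0.2  0.04] turn world z 0.002 = tool x turn -0.002  alt 3.14
```

Call:
{"method": "step_arm", "body": {
  "motion": "0 -0.02 0.1 0 0 0 0;0 0 0.1 0 0 0 0;0 0 0 0 0 0 0;0 0 0 0 0 0 0;0 0 0 0 0 0 0"
}}

```text
time: 21.3
tool_pos: [0.5763, -0.0142, 0.0604]
ee_rot: [-1.736, 1.57, 2.831]
wrist_force: [-3.7, 1.5, 5.8]
width: 0.0101
```

Call:
{"method": "step_arm", "body": {
  "motion": "0 0 0.05 0 0 0 0;0 0 0.05 0 0 0 0;0 0 0 0 0 0 0;0 0 0 0 0 0 0;0 0 0 0 0 0 0"
}}

```text
time: 21.72
tool_pos: [0.5764, -0.0142, 0.0605]
ee_rot: [-1.585, 1.568, 2.982]
wrist_force: [-5.9, 0.7, 8.2]
width: 0.0096
```

```bash
python3 - <<'E'
from h import *
go((*b2w(-.018,0),.0604),-.1436+np.pi/2)
E
```

```text
t 21.72 pos [ 0.5764 -0.0142  0.0605] phi -1.716 downx [-0.003  0.    -1.   ] F [-5.9  0.7  8.2] w 0.0096 q6 1.59
shift tool cm [0.01 0.04 0.04] turn world z 0.002 = tool x turn -0.002  alt 3.14
```

Call:
{"method": "step_arm", "body": {
  "motion": "0 0 0.05 0 0 0 0;0 0 0.05 0 0 0 0;0 0 0.05 0 0 0 0;0 0 0 0 0 0 0;0 0 0 0 0 0 0;0 0 0 0 0 0 0;0 0 0 0 0 0 0;0 0 0 0 0 0 0;0 0 0 0 0 0 0"
}}

```text
time: 22.47
tool_pos: [0.5766, -0.0142, 0.0606]
ee_rot: [-1.558, 1.565, 3.01]
wrist_force: [-9.8, 1.9, 10.0]
width: 0.0098
```

```bash
python3 - <<'E'
from h import *
for i in range(3):
    go((*b2w(-.018,0),.0604),-.1436+np.pi/2)
    im=snapshot(["scene","side","wrist"][i])[:,:,::-1]; cv2.imwrite(f"pics/f{i}.png",im)
a=[cv2.imread(f"pics/f{i}.png") for i in range(3)]
cv2.imwrite("pics/f0c.png",cv2.resize(a[0][160:310,240:440],None,fx=4,fy=4))
cv2.imwrite("pics/f1c.png",cv2.resize(a[1][190:300,180:380],None,fx=4,fy=4))
cv2.imwrite("pics/f2c.png",cv2.resize(a[2][110:290,200:520],None,fx=2.5,fy=2.5))
E
```

```text
t 22.47 pos [ 0.5766 -0.0142  0.0606] phi -1.716 downx [-0.006  0.001 -1.   ] F [-9.8  1.9 10. ] w 0.0098 q6 1.59
shift tool cm [0.02 0.03 0.05] turn world z 0.001 = tool x turn -0.001  alt 3.14
t 22.52 pos [ 0.5765 -0.0142  0.0606] phi -1.716 downx [-0.006  0.001 -1.   ] F [-9.6  1.4 10.2] w 0.0099 q6 1.59
shift tool cm [0.02 0.03 0.04] turn world z 0.001 = tool x turn -0.001  alt 3.14
t 22.57 pos [ 0.5766 -0.0142  0.0606] phi -1.716 downx [-0.006  0.001 -1.   ] F [-9.6  1.6  9.1] w 0.0099 q6 1.59
shift tool cm [0.02 0.03 0.05] turn world z 0.001 = tool x turn -0.001  alt 3.14
```

View pics/f0c.png

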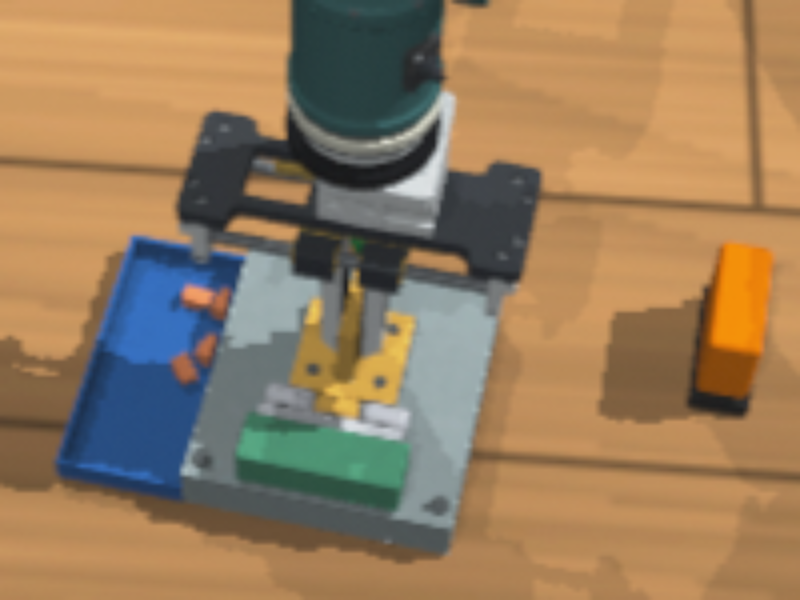

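View pics/f1c.png

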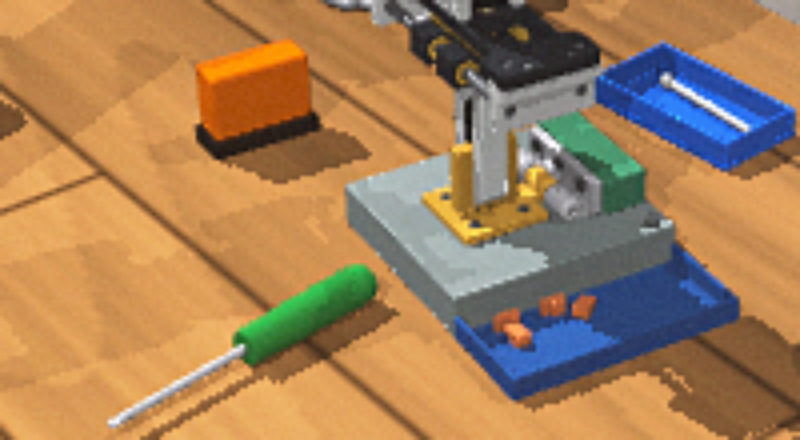

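View pics/f2c.png

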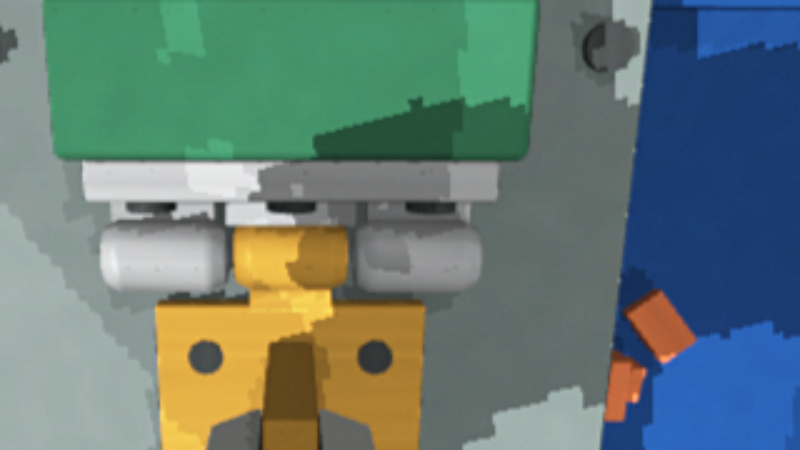

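The leaf knuckle sits in line with the steel knuckles, centred and against the stop. The wrist shows about 9.7 N of push, steady over three readings. The scraper is upright and clear of the base, and the chips are in the tray, so I'm handing in.

```bash
python3 -c "
from bench import robot
print(robot.close_job())"
```

```text
the job is handed in; nothing more can be done
None
```

The job is handed in at about 22.6 s of the 72 s allowed. The hand-in gave no verdict, so what follows rests on my own checks.

**What I did:**
- I wiped all four chips into the tray in one sweep with the scraper.
- I stood the scraper on the bench on the base's +y side, not in its original spot, and let go of it.
- I gripped the middle-sized leaf by its fin, laid it on the plate and slid its knuckle between the steel knuckles to the stop. It was still gripped and pressing at hand-in.

**Last checks:**
- **Leaf position:** in the wrist picture its knuckle is in line with and centred between the steel knuckles. The arm position puts the hole about 0.2 mm from the axis along x.
- **Push and tilt:** the push was steady at about 9.7 N, with about 10 N downward. The tool tilt was about 0.006 rad and the yaw error about 0.002 rad.
- **Grip:** the fingers stood at 9.8 mm on the 10 mm fin. The grip force itself was not measured.
- **Other objects:** the scraper is upright and clear of the base. All four chips are in the tray, and one may be leaning on another, which is still low enough. The bystanders visible in the last pictures look undisturbed. I did not look again at those outside these crops, such as the wooden offcut and the jar.

**Disagreement:** the estimates of the base's position differed by about 1 mm between views. I set the final sideways alignment from the wrist picture alone.

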